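Rehang the lift-off door of the counter display case

TASK

The small white display case on the counter has had its blue-framed door lifted off. Take the door out of the grey stand and hang it back on the case, lowering both hinge sockets fully onto the two upright hinge pins with the door standing well open, then swing it fully shut and let go. Keep the door upright and do not disturb the glass, calculator, rubber stamp or tape roll.

Things in the scene. Friction and masses are not known exactly. Their poses are not given: they have to be found in the camera images.
- case: white display case fixed to the counter, 110 deep (x) x 150 wide (y) x 150 high, open at its front (own -x face), lighters and a charger inside. Origin: centre of its underside; z up, +y to its left seen from the front. Two hinge brackets at its front left edge, one above the other, each carry an upright steel pin; both pins on one vertical axis 62 in front (-x) and 85 left (+y) of the origin.
- door: loose door, 0.3 kg: blue frame, clear pane. Origin: on the hinge axis, level with the leaf's lower edge. Leaf 10 thick (x, centred on 0), 136 high (z up), along -y from 12 to 142 from the axis; outer face, with a small knob (15 out, 132 along, 60 up), to -x. Top 36: plain rail, to grip across the 10. Hung and shut, its axes are parallel to the case's; open 90 degrees = yaw 90 degrees less.
- stand: grey slotted stand fixed to the counter, 60 (x) x 90 (y) x 37 high; slot along y, 12 wide, its floor 8 above the counter. Origin: centre of its underside. At the start the door stands upright in it, leaf within 3 of centred along the slot, its axes parallel to the stand's.
- lower_pintle (a point): on the case: foot of the lower pin, on its bracket's upper face, 26 above the counter. Pins: 22 high, 8 diameter, upper 10 tapering to 3. Brackets: 8 thick, up to 16 wide, running back from the pins to the case side. A socket can get above its pin only sideways (e.g. from the front), over 22 above its seat, then straight down.
- upper_pintle (a point): on the case: foot of the upper pin, centre of its bracket's upper face, 116 above the counter; same pin, its tip 22 higher
- lower_socket (a point): on the door: centre of the underside of the lower hinge tube (17.6 outside, bore 10, 24 high, open at both ends), 16 above the door's origin; meets lower_pintle when seated (the leaf's lower edge is then 10 above the counter)
- upper_socket (a point): on the door: centre of the underside of the upper hinge tube (same size), 106 above the door's origin; meets upper_pintle when seated. About 2 mm of play lets the hung door sag up to 3 mm at its free edge.
- door_edge (a point): on the door: middle of its free upright edge, 142 from the hinge axis, 68 above its lower edge. A hung door stays at the angle it is left at and swings easily; a light push on its outer face takes it shut against rubber buffers on the case.
- case_edge (a point): on the case, in front of its open side: where door_edge comes to lie when the door is hung and fully shut
- glass: loose drinking glass, 62 across, 83 high, standing to the right of the case; origin at the centre of its underside, z up; leave alone
- calculator: loose dark calculator, 118 (x) x 69 (y) x 13, lying in front and to the right of the case; origin at the centre of its underside; leave alone
- stamp: loose rubber stamp with a red turned handle, foot 25 x 44, 73 high, to the left of the stand; origin at the centre of its underside, z up; leave alone
- tape: loose black roll of tape, 62 across, 19 high, lying to the right of the stand; origin at the centre of its underside; leave alone

How it is judged:
By the outcome, as a careful person would: the job done as asked, in the order asked, and still so for the second after the job is handed in, with the robot touching nothing.
It also fails if it takes over 72 s, if anything falls off the work surface, if the arm or the gripper's body presses on something with over 40 N, if the wrist force passes 120 N, or if a joint passes its speed limit or range.

ROBOT

A 6-joint arm with a two-finger parallel gripper is mounted at the origin on a cart in front of the work surface, level with it; the furniture and walls round the work are solid. World frame = base frame: x ahead of the robot, y to its left, z up, the work surface at z = 0. Lengths are in m, angles in rad, forces in N, time in s.
With the tool pointing down it reaches from about 0.25 to 0.725 m from the base axis. Payload 4 kg.
Tool frame: the origin (TCP) lies on the front face of the gripper's body, between the roots of the fingers; the fingertips stand 73 mm ahead of it and the grasp point (between the pads) lies 54 mm ahead of it; z points along the fingers, y is the line along which they close (so a half turn about z gives the same grasp; the last joint's range is limited). The gripper opens to 85 mm and grips with 20 to 120 N. Pads are 22 mm wide; open, the fingers measure 114 mm over their backs; the gripper's body (76 mm by 85 mm) begins 54 mm behind the grasp point. The pads swing forward as they close: fully open they stand 13 mm farther back than shut.
Start: joints at [1.2, 0.241, 0.005, 1.335, 0, 1.571], TCP at [0.181, 0.466, 0.304] pointing down, gripper open.
Joint ranges: [-2.72, 2.72], [-1.05, 1.87], [-1.09, 1.28], [-1.99, 2.15], [-1.42, 1.44], [-3.14, 3.14]. Speed limits (rad/s): [2.79, 2.79, 3.14, 3.14, 3.14, 3.14].

INTERFACE

Orientations are given as a unit quaternion [x, y, z, w].
In Python, from workcell import bot gives the robot as it stands. The module is installed in compiled form; this text tells all that it offers.
- The arm moves only by the tool step_arm, never from a script. Its argument "rows" is a list of rows, each a list of 2 entries, a list of its own where there are three numbers: the shift along the tool's x, y, z in mm, then the turn about the tool's z in degrees. A call has 1 to 12 rows; each row is the pose to reach, as a shift and turn from the pose commanded when the call began, along the tool's axes at that moment; what a row does not reach only later rows make up. A row lasts 1/8 s, in which the tool goes at most 62.5 mm and 10.7 degrees, less where a joint would pass 70% of its speed; a pose out of reach is approached as far as the arm can. A call with a gripper value outside its range is refused whole. "claw" is the gripper's target within -1 to 1 (shut at 1, half-way at 0, fully open at -1), set as the call begins (left out, the last holds). The fingers move at their own pace and stop on an object; the grip force is fixed at half the most. Time passes only in rows, so rows that repeat a pose let the fingers close. It gives the time, the measured TCP pose, the force, the opening and the grip force at its end, in the units of the state.
- bot.get_obs(): the state, without advancing time (a new reading comes with each control period).
- bot.camera(name): name is "side" or "top" or "wrist"; returns (picture, depth): 480x640x3 uint8, red, green, blue; 480x640 float32, m along the optical axis (not along the pixel's ray), 0 where there is no reading.
- bot.camera_params(name): a dict with "fx", "fy", "cx", "cy" (pixels), "pose" (4x4, takes a point from camera to world coordinates). Camera axes: x right, y up, looking along -z (the intrinsics and any distortion apply to the point x, -y, -z); pixel columns grow to the right and rows downward; lengths in m; the calibration is good to about 2 mm. A picture is of the moment at which its call begins: read the wrist's pose just before it. camera_params takes no time and is no camera call; for the wrist camera it gives the pose at the moment of the call.
- bot.job_done(): hands the job in; it is judged then, once.
Trained networks look in the newest picture that a camera, given by its name, has taken for a name from the list of things; names that differ only in an ending like _2 or _b are one class to them, and where a whole thing is asked for, a point or a joint stands for the part that bears it (a point fixed in the world has none). Each returns a list of dicts, best first, with "score" (0 to 1); they miss things now and then, are a little off and sometimes report something else, mostly with a low value. They report only what shows in the picture. A call takes as long as a camera call.
- bot.trace(target, camera): "pixels" (480x640 bool, what is visible of it) and "uv" ([column, row] in pixels, amid what is visible of it).
The state is a dict: "clock": time; "joint_pos": joint angles; "joint_vel": joint speeds; "tau": joint torques, N m; "eef_pos": TCP position; "tool_rot": TCP orientation; "ft_force": force on the tool from outside, world axes, zero at the start; "ft_torque": the same for the moment, N m; "grip_width": finger opening in m; "grasp_force": force on a finger pad.
Only numpy, scipy, OpenCV 4.12 (cv2) and the standard library are available. Lean on these libraries where they do the work, as an engineer would, in place of code of your own. Each camera call takes 0.05 s, during which the arm holds its last target. There are 200 camera calls.

## Working session

There is one attempt and no reset: what is moved stays moved. The work goes in short steps, Python scripts to look and compute and a tool call to move; the robot and the scene stay as the last step left them, time stands still between calls to the robot, and variables do not carry over. Pictures are saved under pics/ and viewed, at most 10 in all, crops included, and the job is handed in when it is done.

Besides the shell and the picture viewer there is one more tool, called after "Call:" as name(argument=value, ...), one argument or row to a line, values as JSON. step_arm: Moves the arm, as the interface text tells. Its arguments: {"type":"object","properties":{"rows":{"type":"array"},"claw":{"type":"number"}},"required":["rows"]}

```bash
mkdir -p pics
cat > h.py <<'E'
import numpy as np, cv2
from workcell import bot
from scipy.spatial.transform import Rotation as R
def cloud(cam, depth, P=None):
    P=P or bot.camera_params(cam)
    v,u=np.mgrid[0:480,0:640]
    d=depth
    c=np.stack([(u-P['cx'])/P['fx']*d,-(v-P['cy'])/P['fy']*d,-d],-1)
    T=np.array(P['pose'])
    return c@T[:3,:3].T+T[:3,3]
def save(img,n): cv2.imwrite('pics/'+n,img[...,::-1])
E
python3 - <<'E'
from h import *
o=bot.get_obs(); print(o)
ims=[]
for c in ['top','side']:
    P=bot.camera_params(c); im,d=bot.camera(c); save(im,c+'0.png'); np.savez(c+'0.npz',im=im,d=d)
    print(c,{k:(np.round(v,3).tolist()) for k,v in P.items()})
    W=cloud(c,d)
    for t in ['case','door','stand','glass','calculator','stamp','tape','lower_pintle','upper_pintle']:
        r=bot.trace(t,c)
        for q in r[:1]:
            m=q['pixels']&(d>0); p=W[m]
            print(t,round(q['score'],2),np.round(q['uv']),m.sum(),np.round(np.percentile(p,[2,50,98],axis=0),3).tolist() if m.sum() else '')
E
```

```text
{'clock': 0.0, 'joint_pos': array([ 1.19999196e+00,  2.41451924e-01,  3.72461638e-03,  1.33519119e+00,
       -2.35881421e-05,  1.57076956e+00]), 'joint_vel': array([-2.16386835e-04,  1.14464620e-03,  9.92257497e-04, -2.20598223e-04,
        6.92727302e-05,  1.24619360e-04]), 'tau': array([ 7.15710630e-04, -3.72317469e+01,  2.52407813e+01,  1.69026526e-02,
        1.24384142e-04, -1.34301562e-06]), 'eef_pos': array([0.18101557, 0.46557338, 0.30299349]), 'tool_rot': array([ 1.84328568e-01,  9.82864107e-01, -1.04507274e-03, -1.84024547e-04]), 'ft_force': array([-0.67716548, -0.83206645,  0.43422147]), 'ft_torque': array([-0.02349516, -0.01054002,  0.00286887]), 'grasp_force': 0.0, 'grip_width': 0.08541827344537367}
top {'fx': 605.03, 'fy': 605.03, 'cx': 308.089, 'cy': 245.922, 'pose': [[-0.01, 0.997, -0.076, 0.385], [-1.0, -0.01, 0.007, -0.09], [0.006, 0.076, 0.997, 1.8], [0.0, 0.0, 0.0, 1.0]]}
case 0.71 [390. 212.] 2597 [[0.555, -0.416, 0.011], [0.603, -0.339, 0.15], [0.663, -0.259, 0.158]]
door 0.86 [253. 261.] 274 [[0.421, 0.023, 0.007], [0.471, 0.051, 0.14], [0.544, 0.092, 0.151]]

[... 890 characters left out ...]
]]
door 0.67 [376. 256.] 455 [[0.418, 0.031, 0.021], [0.513, 0.081, 0.126], [0.555, 0.107, 0.145]]
stand 0.64 [383. 281.] 153 [[0.43, 0.019, 0.004], [0.458, 0.065, 0.032], [0.495, 0.085, 0.039]]
glass 0.37 [218. 225.] 5026 [[0.556, -0.414, 0.005], [0.643, -0.294, 0.102], [0.669, -0.254, 0.151]]
stamp 0.59 [464. 333.] 460 [[0.487, 0.282, 0.0], [0.513, 0.298, 0.021], [0.528, 0.309, 0.071]]
tape 0.96 [355. 260.] 370 [[0.39, -0.068, -0.002], [0.421, -0.041, 0.014], [0.444, -0.013, 0.02]]
lower_pintle 0.56 [376. 256.] 453 [[0.424, 0.033, 0.027], [0.514, 0.082, 0.127], [0.555, 0.107, 0.145]]
upper_pintle 0.68 [216. 223.] 5034 [[0.555, -0.414, 0.004], [0.643, -0.294, 0.102], [0.669, -0.254, 0.151]]
```

Run:
```python
from h import *
t=np.load('top0.npz')['im'];s=np.load('side0.npz')['im']
a=cv2.resize(t[180:310,150:480],(800,315),interpolation=3)
b=cv2.resize(s[150:350,130:500],(527,285),interpolation=3)
b=np.pad(b,((0,0),(0,273),(0,0)))
save(np.vstack([a,b]),'v1.png')
```

```text
(no output)
```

View pics/v1.png

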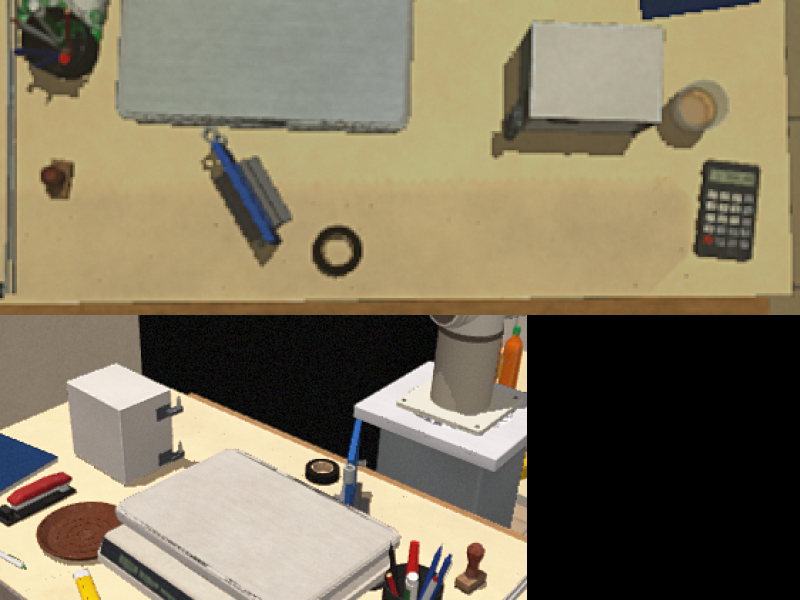

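```bash
cat >> h.py <<'E'
def pca(p):
    c=p.mean(0); w,v=np.linalg.eigh(np.cov((p-c).T)); return c,v[:,-1],np.sqrt(w)
def rel(target,yaw_y=None,o=None):
    "tool-frame shift mm to reach world target"
    o=o or bot.get_obs(); r=R.from_quat(o['tool_rot'])
    return np.round(r.inv().apply(np.array(target)-o['eef_pos'])*1000,1)
E
python3 - <<'E'
from h import *
z=np.load('top0.npz'); d=z['d']; im,dd=bot.camera('top'); W=cloud('top',d)
m=bot.trace('door','top')[0]['pixels']&(d>0)
p=W[m]; p=p[p[:,2]>.125]; c,v,s=pca(p[:,:2]); print('door top',c,v,s,np.degrees(np.arctan2(v[1],v[0])),np.percentile((p[:,:2]-c)@v,[1,99]),len(p))
m=bot.trace('case','top')[0]['pixels']&(d>0); p=W[m]; p=p[p[:,2]>.14]
r=cv2.minAreaRect((p[:,:2]*1000).astype(np.float32)); print('case top',r)
b=W[(W[...,0]>.6)&(W[...,0]<.7)&(W[...,1]>0)&(W[...,1]<.2)&(d>0)]; print('scale z',np.percentile(b[:,2],[5,50,95]))
# wrist cam mounting
P=bot.camera_params('wrist'); o=bot.get_obs(); r=R.from_quat(o['tool_rot']); T=np.array(P['pose'])
print('wrist in tool',r.inv().apply(T[:3,3]-o['eef_pos']),'\n',r.inv().as_matrix()@T[:3,:3],P['fx'],P['cx'],P['cy'])
print(r.as_matrix())
E
```

```text
door top [0.48584306 0.06049392] [-0.86803114 -0.49650976] [0.00337706 0.04291418] -150.23064481119445 [-0.07530517  0.07182359] 212
case top ((609.0164184570312, -339.26654052734375), (164.0128173828125, 116.51788330078125), 89.60781860351562)
scale z [0.07923512 0.08596472 0.09270984]
wrist in tool [ 0.06488673 -0.00074328 -0.07088065] 
 [[ 1.74408563e-03  9.65832278e-01  2.59162051e-01]
 [ 9.99998453e-01 -1.74363729e-03 -2.31599314e-04]
 [ 2.28198524e-04  2.59162054e-01 -9.65833825e-01]] 349.91454790423364 317.83176419050665 238.56617125348225
[[-9.32044403e-01  3.62344078e-01  2.95274121e-06]
 [ 3.62344078e-01  9.32044403e-01  5.20349245e-06]
 [-8.66631245e-07  5.91979431e-06 -1.00000000e+00]]
```

Call:
step_arm(
  rows=[
    [[-42,-28,0],-5],
    [[-84,-56,0],-10],
    [[-126,-85,0],-16],
    [[-168,-113,0],-21],
    [[-210,-141,0],-26],
    [[-252,-170,0],-31],
    [[-295,-198,0],-36],
    [[-337,-226,0],-41],
    [[-379,-254,0],-46],
    [[-421,-283,0],-51],
    [[-421,-283,0],-51],
    [[-421,-283,0],-51],
  ],
  claw=-1,
)

```text
clock: 2.65
eef_pos: [0.4707, 0.0497, 0.3037]
tool_rot: [-0.256, 0.967, 0.0, -0.0]
ft_force: [0.8, -0.3, 0.3]
grip_width: 0.0854
grasp_force: 0.0
```

```bash
cat > look.py <<'E'
import sys
from h import *
n=sys.argv[1]
o=bot.get_obs(); P=bot.camera_params('wrist'); im,d=bot.camera('wrist'); save(im,n+'.png'); 
np.savez(n+'.npz',im=im,d=d,W=cloud('wrist',d,P))
print(o['clock'],o['eef_pos'].round(4),o['tool_rot'].round(4),o['joint_pos'].round(3),o['ft_force'].round(1),o['grip_width'])
r=R.from_quat(o['tool_rot']).as_matrix(); print('tool y deg',np.degrees(np.arctan2(r[1,1],r[0,1])))
E
python3 look.py door1
python3 - <<'E'
from h import *
z=np.load('door1.npz');W=z['W'];d=z['d']
for q in bot.trace('door','wrist')[:2]:
    m=q['pixels']&(d>0); p=W[m]; p=p[(p[:,2]>.13)&(p[:,2]<.16)]
    if len(p)<20: print('few');continue
    c,v,s=pca(p[:,:2]); t=(p[:,:2]-c)@v; n=(p[:,:2]-c)@[-v[1],v[0]]
    print(q['score'],q['uv'],c,v,np.degrees(np.arctan2(v[1],v[0])),np.percentile(t,[0,1,99,100]),np.percentile(n,[1,50,99]),np.median(p[:,2]))
E
```

```text
2.65 [0.4707 0.0497 0.3037] [-2.562e-01  9.666e-01  3.000e-04 -4.000e-04] [ 0.105  0.189 -0.062  1.321  0.    -0.413] [ 0.8 -0.3  0.3] 0.08538482319078566
tool y deg 119.69053397718454
0.97 [330.1, 257.9] [0.48069195 0.0614787 ] [-0.86927588 -0.49432727] -150.37460059796896 [-0.08098927 -0.07852079  0.06832099  0.06915252] [-6.60712026e-03  2.21997335e-05  6.44628346e-03] 0.1446389202939191
```

View pics/door1.png

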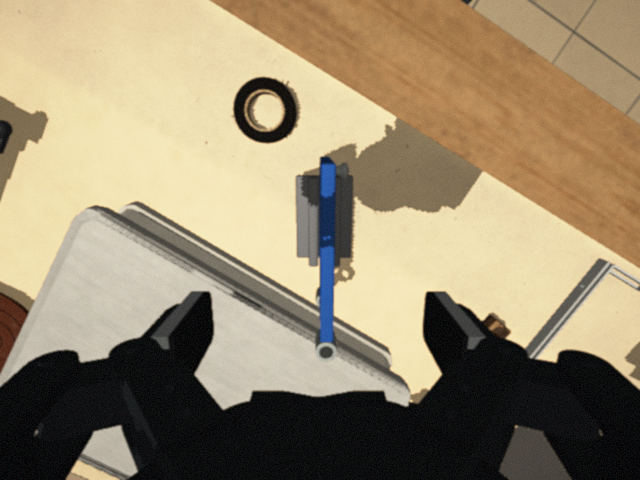

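Call:
step_arm(
  rows=[
    [[-4,2,0],10],
    [[-8,4,0],20],
    [[-12,5,0],30],
    [[-12,5,0],40],
    [[-12,5,0],50],
    [[-12,5,0],60],
    [[-12,5,0],70],
    [[-12,5,0],80],
    [[-12,5,0],90],
    [[-12,5,0],90],
  ],
)

```text
clock: 4.0
eef_pos: [0.4784, 0.0612, 0.3041]
tool_rot: [0.5, 0.866, 0.0, 0.0]
ft_force: [0.2, -0.1, -0.4]
grip_width: 0.0853
grasp_force: 0.0
```

Call:
step_arm(
  rows=[
    [[0,0,0],10],
    [[0,0,0],20],
    [[0,0,0],30],
    [[0,0,0],40],
    [[0,0,0],50],
    [[0,0,0],60],
    [[0,0,0],70],
    [[0,0,0],80],
    [[0,0,10],90],
    [[0,0,20],90],
    [[0,0,20],90],
    [[0,0,20],90],
  ],
)

```text
clock: 5.5
eef_pos: [0.4789, 0.0602, 0.2841]
tool_rot: [0.966, 0.258, 0.0, 0.0]
ft_force: [0.0, 0.1, -0.1]
grip_width: 0.0853
grasp_force: 0.0
```

```bash
python3 look.py door2
python3 - <<'E'
from h import *
z=np.load('door2.npz');W=z['W'];d=z['d']
q=bot.trace('door','wrist')[0]
m=q['pixels']&(d>0); p=W[m]; p=p[(p[:,2]>.139)&(p[:,2]<.16)]
c,v,s=pca(p[:,:2]); t=(p[:,:2]-c)@v; n=(p[:,:2]-c)@[-v[1],v[0]]
print(q['score'],q['uv'],c,v,np.degrees(np.arctan2(v[1],v[0])),np.percentile(t,[0,1,99,100]),np.percentile(n,[1,50,99]),np.median(p[:,2]))
print(rel(np.r_[c,.181]))
E
```

```text
5.5 [0.4789 0.0602 0.2841] [0.9662 0.2579 0.     0.    ] [ 0.125  0.216 -0.079  1.276 -0.     2.745] [ 0.   0.1 -0.1] 0.08527101249032616
tool y deg -60.11318203608202
0.59 [316.9, 224.0] [0.48453787 0.06391322] [-0.86966247 -0.49364683] -150.41943965080108 [-0.07633648 -0.07354059  0.07117455  0.07333406] [-5.68178839e-03  2.30596978e-05  5.29155357e-03] 0.1448010462048422
[  6.5  -0.7 103.3]
```

View pics/door2.png

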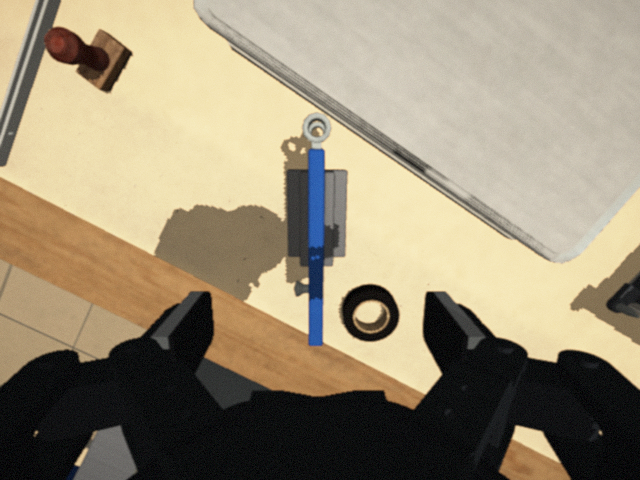

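Call:
step_arm(
  rows=[
    [[0,-1,30],0],
    [[0,-1,60],0],
    [[0,-1,85],0],
    [[0,-1,98],0],
    [[0,-1,103],0],
    [[0,-1,103],0],
  ],
)

```text
clock: 6.35
eef_pos: [0.4789, 0.0609, 0.1814]
tool_rot: [0.966, 0.257, 0.0, 0.0]
ft_force: [0.6, 0.5, 0.8]
grip_width: 0.0853
grasp_force: 0.0
```

Call:
step_arm(
  rows=[
    [[0,0,0],0],
    [[0,0,0],0],
    [[0,0,0],0],
    [[0,0,0],0],
    [[0,0,0],0],
    [[0,0,0],0],
    [[0,0,0],0],
    [[0,0,0],0],
  ],
  claw=1,
)

```text
clock: 7.35
eef_pos: [0.4786, 0.0609, 0.1811]
tool_rot: [0.966, 0.257, 0.0, -0.0]
ft_force: [-0.7, 0.3, 4.0]
grip_width: 0.0092
grasp_force: 59.3
```

Call:
step_arm(
  rows=[
    [[0,0,-10],0],
    [[0,0,-20],0],
    [[0,0,-30],0],
    [[0,0,-45],0],
    [[0,0,-60],0],
    [[0,0,-80],0],
    [[0,0,-80],0],
  ],
)

```text
clock: 8.22
eef_pos: [0.4795, 0.061, 0.2628]
tool_rot: [0.966, 0.257, 0.002, 0.0]
ft_force: [0.2, -0.7, -3.6]
grip_width: 0.0092
grasp_force: 58.6
```

Call:
step_arm(
  rows=[
    [[-15,15,0],2],
    [[-40,40,0],5],
    [[-70,70,0],9],
    [[-100,100,0],13],
    [[-130,130,0],17],
    [[-160,160,0],21],
    [[-190,190,0],25],
    [[-212,212,0],28],
    [[-226,226,0],30],
    [[-231,231,0],30],
    [[-231,231,0],30],
    [[-231,231,0],30],
  ],
)

```text
clock: 9.72
eef_pos: [0.3926, -0.2535, 0.2607]
tool_rot: [1.0, -0.002, -0.0, -0.0]
ft_force: [0.4, 0.4, -3.0]
grip_width: 0.0096
grasp_force: 58.7
```

```bash
python3 look.py pin1
python3 - <<'E'
from h import *
for t in ['upper_pintle','lower_pintle','case','upper_socket','door']:
    for q in bot.trace(t,'wrist')[:2]: print(t,q['score'],q['uv'],q['pixels'].sum())
E
```

```text
9.725 [ 0.3926 -0.2535  0.2607] [ 1.0e+00 -1.5e-03 -2.0e-04 -3.0e-04] [-0.574  0.201 -0.16   1.21   0.     2.571] [ 0.4  0.4 -3. ] 0.009619672379016887
tool y deg -90.17204192833633
upper_pintle 0.67 [429.3, 14.8] 5885
lower_pintle 0.87 [428.4, 11.2] 5849
case 0.96 [428.4, 11.1] 5762
upper_socket 0.3 [316.6, 221.5] 9373
door 0.87 [318.5, 225.5] 9711
```

View pics/pin1.png

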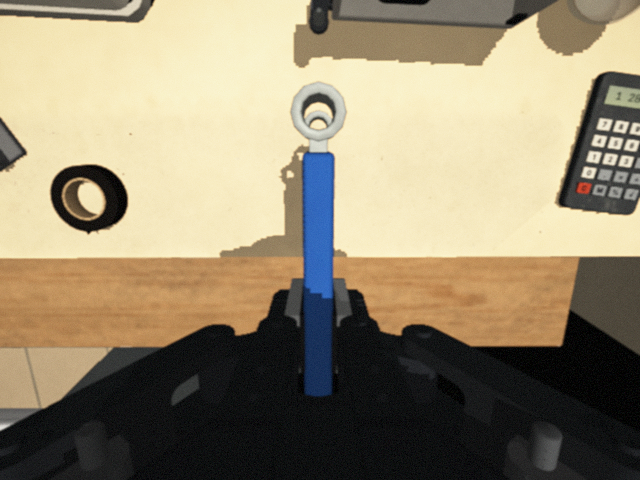

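```bash
cat >> h.py <<'E'
def onplane(P,u,v,z):
    T=np.array(P['pose']); r=T[:3,:3]@np.array([(u-P['cx'])/P['fx'],-(v-P['cy'])/P['fy'],-1])
    return T[:3,3]+r*(z-T[2,3])/r[2]
E
python3 - <<'E'
from h import *
P=bot.camera_params('wrist'); o=bot.get_obs(); z0=o['eef_pos'][2]
print('tube top',onplane(P,318.5,110.5,z0-.043),'lower tube top',onplane(P,317.5,124,z0-.133))
z=np.load('pin1.npz');W=z['W'];im=z['im']
s=W[0:36:4,308:332:3]; print(np.round(s[...,2],3)); 
print('pin tip',onplane(P,319,25,.138),'case left front', W[10,345])
E
```

```text
tube top [ 0.46872551 -0.25533058  0.21797242] lower tube top [ 0.46956675 -0.25494482  0.12797242]
[[ 0.001  0.028  0.026  0.026  0.027  0.027  0.027  0.026]
 [ 0.001  0.028  0.026  0.027  0.026  0.028  0.027  0.026]
 [ 0.     0.028  0.026  0.049  0.026  0.027  0.027  0.023]
 [ 0.     0.027  0.043  0.048  0.047  0.037  0.027  0.001]
 [ 0.     0.028  0.043  0.045  0.044  0.039  0.026  0.001]
 [ 0.001  0.028  0.037  0.041  0.04   0.03   0.028  0.001]
 [-0.001  0.027  0.026  0.031  0.03   0.027  0.027 -0.001]
 [ 0.001  0.027  0.026  0.027  0.027  0.028  0.024 -0.   ]
 [-0.     0.     0.021  0.026  0.025  0.022  0.001  0.001]]
pin tip [ 0.51546086 -0.25577989  0.138     ] case left front [ 0.56179542 -0.27629854  0.01490372]
```

Run:
```python
from h import *
im=np.load('pin1.npz')['im']
save(np.hstack([cv2.resize(im[0:60,290:350],(360,360),interpolation=3),cv2.resize(im[70:160,280:355],(300,360),interpolation=3)]),'v3.png')
```

```text
(no output)
```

View pics/v3.png

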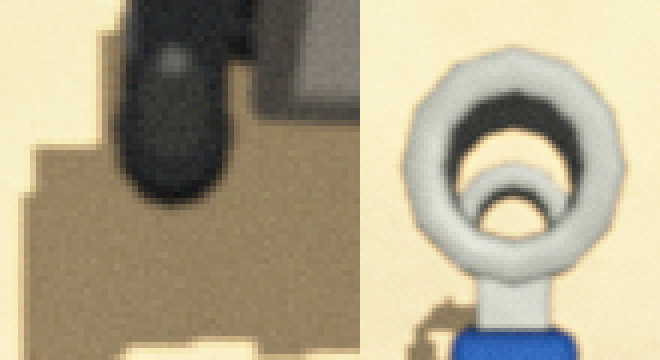

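Run:
```python
from h import *
P=bot.camera_params('wrist')
print(onplane(P,318.8,9.5,.048))
W=np.load('pin1.npz')['W'][0:36,300:345].reshape(-1,3); p=W[(W[:,2]>.035)&(W[:,2]<.055)]; print(p.mean(0),p.min(0),p.max(0))
```

```text
[ 0.55164176 -0.25595725  0.048     ]
[ 0.55176715 -0.25869777  0.042497  ] [ 0.54650769 -0.27098879  0.03547258] [ 0.55897288 -0.25104875  0.05035318]
```

Call:
step_arm(
  rows=[
    [[10,0,8],0],
    [[25,0,20],0],
    [[40,0,32],0],
    [[48,0,40],0],
    [[50,0,42],0],
    [[50,0,42],0],
    [[50,0,42],0],
  ],
)

```text
clock: 10.9
eef_pos: [0.4424, -0.2547, 0.2193]
tool_rot: [1.0, -0.002, 0.0, 0.0]
ft_force: [-0.0, -1.6, -3.1]
grip_width: 0.0095
grasp_force: 58.7
```

```bash
python3 look.py pin2
python3 - <<'E'
from h import *
im=np.load('pin2.npz')['im']
save(cv2.resize(im[0:200,220:420],(600,600),interpolation=3),'v4.png')
E
```

```text
10.9 [ 0.4424 -0.2547  0.2193] [ 1.0e+00 -2.3e-03  2.0e-04  2.0e-04] [-0.522  0.314 -0.123  1.134 -0.     2.624] [-0.  -1.6 -3.1] 0.009488897483183018
tool y deg -90.26318219138265
```

View pics/v4.png

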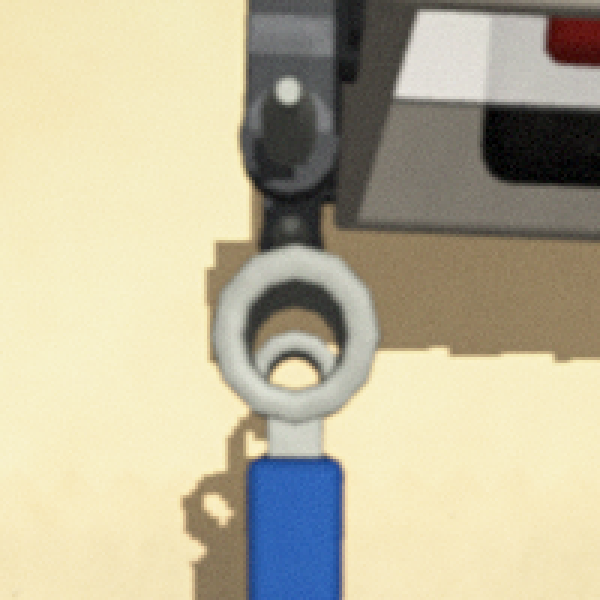

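Run:
```python
from h import *
P=bot.camera_params('wrist'); z0=bot.get_obs()['eef_pos'][2]
g=lambda u,v,z: onplane(P,220+u/3-.33,v/3-.33,z).round(4)
print('utube',g(296,334,z0-.043),'ltube',g(295,373,z0-.133))
print('upin',g(288,91,.138),'lpin',g(290,226,.048))
z=np.load('pin2.npz');W=z['W']
p=W[75:150,280:360].reshape(-1,3); q=p[abs(p[:,2]-(z0-.043))<.004]; q=q[q[:,0]>.508]; print('tube top cloud z',np.median(q[:,2]),q.min(0),q.max(0))
print(W[28:33,314:319,2].round(3), W[73:78,314:319,2].round(3))
# lower tube ring outline by cloud
q=p[abs(p[:,2]-(z0-.133))<.006]; print(np.median(q[:,2]) if len(q) else '',q.min(0),q.max(0))
```

```text
utube [ 0.5183 -0.2561  0.1764] ltube [ 0.5193 -0.2561  0.0864]
upin [ 0.5513 -0.2553  0.138 ] lpin [ 0.5511 -0.2552  0.048 ]
tube top cloud z 0.17675065591977424 [ 0.50818315 -0.2646725   0.17246084] [ 0.52699998 -0.24735254  0.17917005]
[[0.139 0.139 0.139 0.139 0.14 ]
 [0.138 0.14  0.139 0.139 0.141]
 [0.14  0.139 0.139 0.139 0.138]
 [0.139 0.139 0.138 0.138 0.138]
 [0.138 0.138 0.138 0.14  0.138]] [[0.046 0.048 0.049 0.048 0.048]
 [0.049 0.049 0.048 0.048 0.049]
 [0.048 0.049 0.049 0.049 0.049]
 [0.049 0.049 0.049 0.048 0.048]
 [0.047 0.05  0.049 0.049 0.048]]
0.08676904982067143 [ 0.51873316 -0.26326127  0.08079296] [ 0.52667746 -0.24837913  0.08868027]
```

Call:
step_arm(
  rows=[
    [[8,-1,0],0],
    [[18,-1,0],0],
    [[27,-1,0],0],
    [[32,-1,0],0],
    [[32.5,-1,0],0],
    [[32.5,-1,0],0],
    [[32.5,-1,0],0],
  ],
)

```text
clock: 11.82
eef_pos: [0.4748, -0.2537, 0.2189]
tool_rot: [1.0, -0.002, -0.0, -0.0]
ft_force: [-0.2, -0.1, -2.6]
grip_width: 0.0091
grasp_force: 58.7
```

```bash
python3 look.py pin3
python3 - <<'E'
from h import *
im=np.load('pin3.npz')['im']
save(cv2.resize(im[70:170,270:370],(600,600),interpolation=3),'v5.png')
E
```

```text
11.825 [ 0.4748 -0.2537  0.2189] [ 1.0e+00 -2.2e-03 -1.0e-04 -1.0e-04] [-0.491  0.367 -0.047  1.157 -0.     2.655] [-0.2 -0.1 -2.6] 0.009134047693920079
tool y deg -90.25728411781289
```

View pics/v5.png

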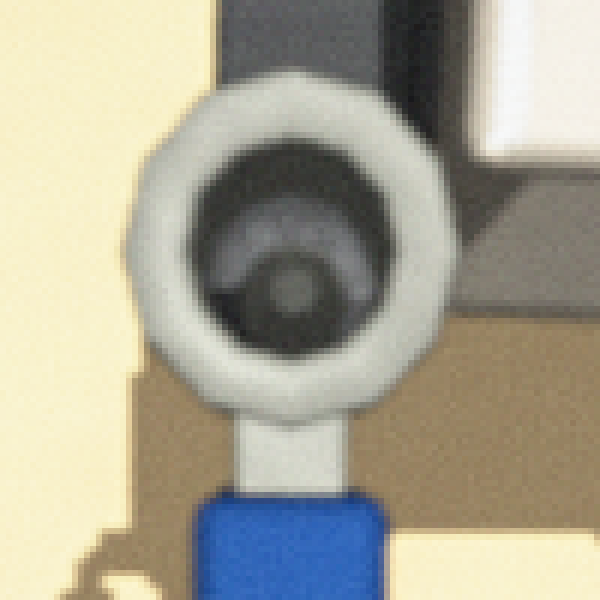

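Run:
```python
from h import *
P=bot.camera_params('wrist'); z0=bot.get_obs()['eef_pos'][2]
g=lambda u,v,z: onplane(P,270+u/6-.42,70+v/6-.42,z).round(4)
print('utube',g(293,249,z0-.043),'bore',g(291,248,z0-.043),'pin',g(294,288,.138))
```

```text
utube [ 0.5506 -0.2551  0.1759] bore [ 0.5507 -0.255   0.1759] pin [ 0.5514 -0.2553  0.138 ]
```

Call:
step_arm(
  rows=[
    [[0.3,0,4],0],
    [[0.3,0,8],0],
    [[0.3,0,12],0],
    [[0.3,0,15],0],
    [[0.3,0,18],0],
    [[0.3,0,20],0],
    [[0.3,0,20],0],
  ],
)

```text
clock: 12.75
eef_pos: [0.4753, -0.2536, 0.1987]
tool_rot: [1.0, -0.002, -0.0, -0.0]
ft_force: [-0.2, 0.5, -3.0]
grip_width: 0.0093
grasp_force: 58.7
```

Call:
step_arm(
  rows=[
    [[0,0,2],0],
    [[0,0,4],0],
    [[0,0,6],0],
    [[0,0,8],0],
    [[0,0,10],0],
    [[0,0,12],0],
    [[0,0,13],0],
    [[0,0,13],0],
  ],
)

```text
clock: 13.75
eef_pos: [0.4753, -0.2537, 0.1858]
tool_rot: [1.0, -0.002, -0.0, -0.0]
ft_force: [-0.0, 0.3, -2.5]
grip_width: 0.0091
grasp_force: 58.7
```

Call:
step_arm(
  rows=[
    [[0,0,1],0],
    [[0,0,2],0],
    [[0,0,3],0],
    [[0,0,3.5],0],
    [[0,0,3.5],0],
  ],
)

```text
clock: 14.38
eef_pos: [0.4753, -0.2537, 0.183]
tool_rot: [1.0, -0.002, 0.0, 0.0]
ft_force: [-2.1, 0.7, 3.4]
grip_width: 0.0092
grasp_force: 59.6
```

Call:
step_arm(
  rows=[
    [[0,0,0],0],
    [[0,0,0],0],
    [[0,0,0],0],
    [[0,0,0],0],
    [[0,0,0],0],
    [[0,0,0],0],
    [[0,0,0],0],
  ],
  claw=-1,
)

```text
clock: 15.25
eef_pos: [0.4754, -0.2537, 0.1824]
tool_rot: [1.0, -0.002, 0.0, 0.0]
ft_force: [-0.9, 0.4, 0.2]
grip_width: 0.0854
grasp_force: 0.0
```

Call:
step_arm(
  rows=[
    [[0,0,-10],0],
    [[0,0,-30],0],
    [[0,0,-55],0],
    [[0,0,-75],0],
    [[0,0,-80],0],
    [[0,0,-80],0],
  ],
)

```text
clock: 16.0
eef_pos: [0.4754, -0.2537, 0.2627]
tool_rot: [1.0, -0.002, 0.0, 0.0]
ft_force: [0.4, 0.2, -0.1]
grip_width: 0.0857
grasp_force: 0.0
```

```bash
python3 look.py rel1
python3 - <<'E'
from h import *
z=np.load('rel1.npz');W=z['W'];d=z['d'];im=z['im']
s,_=bot.camera('side')
save(np.hstack([cv2.resize(im[0:400,120:520],(400,400)),cv2.resize(s[140:290,140:290],(400,400),interpolation=3)]),'v6.png')
bot.camera('wrist')
q=bot.trace('door','wrist')[0]
m=q['pixels']&(d>0); p=W[m]; p=p[(p[:,2]>.137)&(p[:,2]<.165)]
c,v,_=pca(p[:,:2]); t=(p[:,:2]-c)@v; p2=p[abs(t)<.05]; print(c,np.degrees(np.arctan2(v[1],v[0])),np.percentile(t,[1,99]),'top z',np.median(p2[:,2]))
E
```

```text
16.0 [ 0.4754 -0.2537  0.2627] [ 1.0e+00 -2.1e-03  3.0e-04  2.0e-04] [-0.49   0.337  0.029  1.262 -0.     2.656] [ 0.4  0.2 -0.1] 0.08568562392262509
tool y deg -90.24612796737541
[ 0.57999162 -0.33823525] 87.67312095556687 [-0.07111308  0.07105222] top z 0.1508395402648668
```

View pics/v6.png

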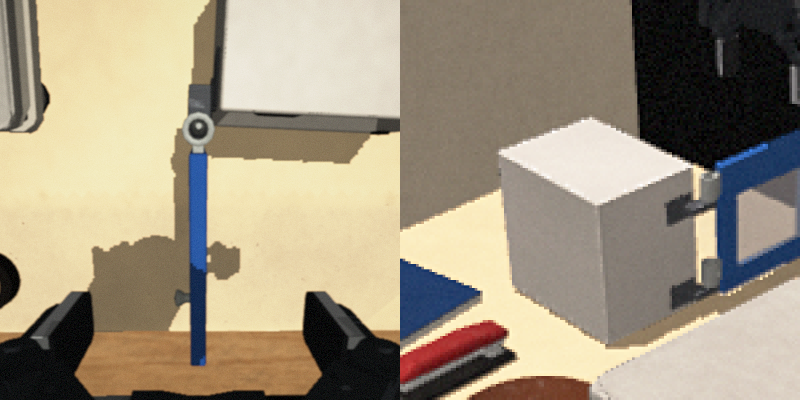

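Call:
step_arm(
  rows=[
    [[-8,-17,0],0],
    [[-16,-34,0],0],
    [[-24,-50,0],0],
    [[-24,-50,0],0],
    [[-24,-50,20],0],
    [[-24,-50,45],0],
    [[-24,-50,65],0],
    [[-24,-50,70],0],
    [[-24,-50,70],0],
  ],
  claw=1,
)

```text
clock: 17.32
eef_pos: [0.4518, -0.2039, 0.1925]
tool_rot: [1.0, -0.002, -0.0, 0.0]
ft_force: [0.2, 0.3, -0.3]
grip_width: -0.0003
grasp_force: 0.0
```

```bash
cat > push.py <<'E'
from h import *
o=bot.get_obs(); r=R.from_quat(o['tool_rot'])
H=np.array([.5512,-.2553]); y0=np.degrees(np.arctan2(*r.as_matrix()[[1,0],1]))
for k,th in [(25,90),(22,85),(22,80),(22,70),(22,60),(22,50),(22,40),(22,30),(22,20),(22,10),(22,5),(22,2)]:
    f=np.radians(th); l=np.array([-np.sin(f),-np.cos(f)]); n=np.array([-np.cos(f),np.sin(f)])
    p=H+.1*l+k/1000*n
    print(k,th,r.inv().apply(np.r_[p,.193]-o['eef_pos'])*1000//1, 'turn',round(y0+th,1))
print(o['joint_pos'].round(2))
E
python3 push.py
```

```text
25 90 [-1. 26. -1.] turn -0.3
22 85 [-2. 38. -1.] turn -5.3
22 80 [-3. 47. -1.] turn -10.3
22 70 [-2. 64. -1.] turn -20.3
22 60 [ 2. 82. -1.] turn -30.3
22 50 [ 9. 98. -1.] turn -40.3
22 40 [ 18. 113.  -1.] turn -50.3
22 30 [ 30. 126.  -1.] turn -60.3
22 20 [ 45. 137.  -1.] turn -70.3
22 10 [ 61. 145.  -1.] turn -80.3
22 5 [ 69. 148.  -1.] turn -85.3
22 2 [ 74. 150.  -1.] turn -88.3
[-0.42  0.31 -0.2   1.06 -0.    2.72]
```

Call:
step_arm(
  rows=[
    [[-1,20,0],0],
    [[-2,30,0],-2],
    [[-2,38,0],-5],
    [[-3,47,0],-10],
    [[-3,56,0],-15],
    [[-2,64,0],-20],
    [[0,73,0],-25],
    [[2,82,0],-30],
    [[5,90,0],-35],
    [[9,98,0],-40],
    [[13,106,0],-45],
    [[18,113,0],-50],
  ],
)

```text
clock: 18.82
eef_pos: [0.4693, -0.3185, 0.1935]
tool_rot: [0.907, 0.422, 0.0, 0.001]
ft_force: [-0.4, -0.5, 0.0]
grip_width: -0.0001
grasp_force: 0.1
```

```bash
cat > push2.py <<'E'
from h import *
o=bot.get_obs(); r=R.from_quat(o['tool_rot'])
H=np.array([.5512,-.2553]); y0=np.degrees(np.arctan2(*r.as_matrix()[[1,0],1]))
for k,th in [(22,35),(22,30),(22,25),(22,20),(22,15),(22,10),(22,5),(22,2),(22,0),(20,2),(18,2),(16,2)]:
    f=np.radians(th); l=np.array([-np.sin(f),-np.cos(f)]); n=np.array([-np.cos(f),np.sin(f)])
    p=H+.1*l+k/1000*n
    print(k,th,(r.inv().apply(np.r_[p,.1925]-o['eef_pos'])*1000).round(1), 'turn',round(y0+th,1))
print(o['ft_force'])
P=bot.camera_params('wrist'); im,d=bot.camera('wrist'); W=cloud('wrist',d,P)
q=bot.trace('door','wrist')
if q:
    p=W[q[0]['pixels']&(d>0)]; p=p[(p[:,2]>.141)&(p[:,2]<.155)]; c,v,_=pca(p[:,:2]); print(q[0]['score'],c,np.degrees(np.arctan2(v[1],v[0])),_)
E
python3 push2.py
```

```text
22 35 [-0.5  8.9  1. ] turn -5.1
22 30 [-1.2 17.8  1. ] turn -10.1
22 25 [-1.2 26.7  1. ] turn -15.1
22 20 [-0.4 35.6  1. ] turn -20.1
22 15 [ 1.2 44.4  1. ] turn -25.1
22 10 [ 3.6 53.   1.1] turn -30.1
22 5 [ 6.6 61.4  1.1] turn -35.1
22 2 [ 8.8 66.3  1.1] turn -38.1
22 0 [10.4 69.5  1.1] turn -40.1
20 2 [10.1 67.9  1.1] turn -38.1
18 2 [11.3 69.4  1.1] turn -38.1
16 2 [12.5 71.   1.1] turn -38.1
[-0.36272435 -0.53797384  0.0361256 ]
0.67 [ 0.51855193 -0.29237936] 48.800255475337615 [0.00312133 0.02810494]
```

Call:
step_arm(
  rows=[
    [[-0.5,9,0],-5],
    [[-1,18,0],-10],
    [[-1,27,0],-15],
    [[0,36,0],-20],
    [[1,44,0],-25],
    [[3.5,53,0],-30],
    [[5,57,0],-33],
    [[6.5,61,0],-35],
    [[8,64,0],-37],
    [[9,66,0],-38],
    [[9,66,0],-38],
  ],
)

```text
clock: 20.3
eef_pos: [0.5253, -0.3524, 0.1924]
tool_rot: [0.721, 0.693, -0.0, 0.0]
ft_force: [-0.6, 0.1, 1.1]
grip_width: -0.0
grasp_force: 0.1
```

```bash
python3 push2.py | tail -6
```

```text
22 0 [-2.7  4.  -0.1] turn -2.3
20 2 [-2.   2.5 -0.1] turn -0.3
18 2 [-2.   4.5 -0.1] turn -0.3
16 2 [-2.   6.5 -0.1] turn -0.3
[-0.58641666  0.12098485  1.08063902]
0.81 [ 0.54779028 -0.30328544] 86.33804163810308 [0.00315007 0.02748001]
```

Call:
step_arm(
  rows=[
    [[0,1,0],0],
    [[0,2,0],0],
    [[0,3,0],0],
    [[0,3,0],0],
    [[0,3,0],0],
  ],
)

```text
clock: 21.02
eef_pos: [0.5283, -0.3525, 0.1924]
tool_rot: [0.721, 0.693, 0.0, -0.0]
ft_force: [-0.4, 0.3, -0.6]
grip_width: -0.0001
grasp_force: 0.1
```

Call:
step_arm(
  rows=[
    [[0,1,0],0],
    [[0,2,0],0],
    [[0,2,0],0],
    [[0,2,0],0],
  ],
)

```text
clock: 21.52
eef_pos: [0.5298, -0.3526, 0.1922]
tool_rot: [0.721, 0.693, -0.0, -0.0]
ft_force: [-4.0, -2.0, 1.1]
grip_width: -0.0
grasp_force: 1.3
```

```bash
python3 push2.py | tail -2
```

```text
[-4.00573954 -2.03190248  1.11516529]
0.95 [ 0.54994567 -0.3033036 ] 88.81124370116953 [0.00313873 0.02752558]
```

Call:
step_arm(
  rows=[
    [[0,1,0],0],
    [[0,2,0],0],
    [[0,2,0],0],
    [[0,2,0],0],
  ],
)

```text
clock: 22.12
eef_pos: [0.5306, -0.3527, 0.1921]
tool_rot: [0.721, 0.693, -0.001, -0.001]
ft_force: [-7.8, -0.5, 2.3]
grip_width: 0.0003
grasp_force: 3.7
```

Call:
step_arm(
  rows=[
    [[0,-2,0],0],
    [[0,-5,0],0],
    [[0,-15,0],0],
    [[0,-35,0],0],
    [[0,-60,-20],0],
    [[0,-90,-60],0],
    [[0,-100,-100],0],
    [[0,-100,-100],0],
    [[0,-100,-100],0],
  ],
)

```text
clock: 23.25
eef_pos: [0.4323, -0.3486, 0.2924]
tool_rot: [0.721, 0.693, 0.0, 0.0]
ft_force: [-0.8, 0.7, -0.4]
grip_width: 0.0
grasp_force: 0.0
```

```bash
python3 look.py fin
python3 - <<'E'
from h import *
z=np.load('fin.npz');W=z['W'];d=z['d'];im=z['im']
q=bot.trace('door','wrist')[0]; p=W[q['pixels']&(d>0)]; p=p[(p[:,2]>.141)&(p[:,2]<.15)]
c,v,s=pca(p[:,:2]); t=(p[:,:2]-c)@v; print('door',q['score'],c,np.degrees(np.arctan2(v[1],v[0])),np.percentile(t,[1,99]),s)
q=bot.trace('case','wrist')[0]; p=W[q['pixels']&(d>0)]; p=p[(p[:,2]>.147)&(p[:,2]<.156)]
print('case',q['score'],cv2.minAreaRect((p[:,:2]*1000).astype(np.float32)))
t,_=bot.camera('top')
save(np.hstack([cv2.resize(im,(480,360)),cv2.resize(t[180:300,370:475],(315,360),interpolation=3)]),'v7.png')
E
```

```text
23.25 [ 0.4323 -0.3486  0.2924] [7.208e-01 6.931e-01 2.000e-04 3.000e-04] [-0.679  0.355  0.133  1.348  0.     0.931] [-0.8  0.7 -0.4] 1.7314342001993844e-05
tool y deg -2.242490673914562
door 0.94 [ 0.54769135 -0.32344137] 88.04573143849683 [-0.07249114  0.0726613 ] [0.00316039 0.03909604]
case 0.79 ((599.8491821289062, -342.3670654296875), (153.3188934326172, 99.35558319091797), 89.77337646484375)
```

View pics/v7.png

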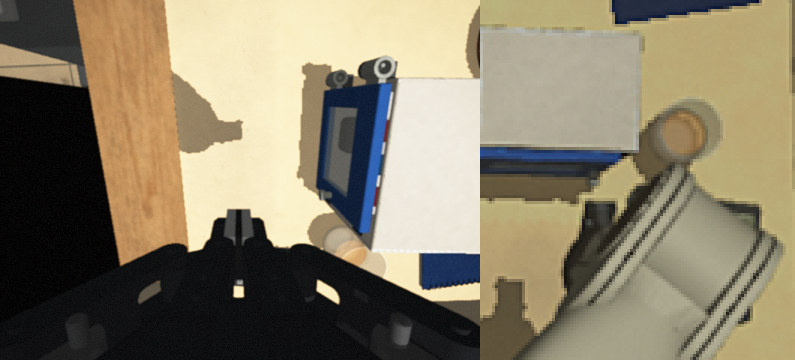

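Run:
```python
from h import *
z=np.load('fin.npz');W=z['W'];im=z['im'].astype(int)
blue=(im[...,2]>im[...,0]+60)&(abs(W[...,2]-.1465)<.006)
white=(im.min(-1)>140)&(abs(W[...,2]-.151)<.005)
for y in np.arange(-.39,-.265,.012):
    s=abs(W[...,1]-y)<.003
    b=W[s&blue&(W[...,0]>.53)][:,0]; w=W[s&white&(W[...,0]>.54)][:,0]
    print(round(y,3),np.percentile(b,[3,97]).round(4) if len(b) else '', w.min().round(4) if len(w) else '', np.percentile(w,3).round(4) if len(w) else '')
save(cv2.resize(im[100:320,410:540].astype(np.uint8),(355,600),interpolation=3),'v8.png')
```

```text
-0.39 [0.5417 0.5504] 0.5518 0.5545
-0.378 [0.5421 0.5511] 0.5518 0.5546
-0.366 [0.5423 0.5513] 0.5529 0.5554
-0.354 [0.5431 0.5517] 0.5527 0.5556
-0.342 [0.5435 0.5526] 0.5536 0.5565
-0.33 [0.5439 0.5529] 0.5541 0.5568
-0.318 [0.5442 0.5532] 0.5547 0.5571
-0.306 [0.5449 0.5539] 0.5556 0.5578
-0.294 [0.5451 0.5541] 0.5557 0.5577
-0.282 [0.5457 0.5546] 0.5556 0.5584
-0.27 [0.5463 0.5551] 0.5571 0.5589
```

View pics/v8.png

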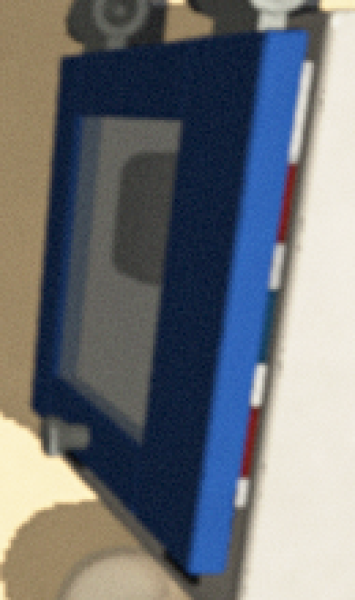

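```bash
python3 -c "
from workcell import bot
print(bot.job_done())"
```

```text
the job is handed in; nothing more can be done
None
```

I hung the door on both pins at about 90° open, pushed it shut against the buffers, and moved the arm clear. The last images show it parallel to the case front, and I handed the job in at about 23 s on the robot's clock; no verdict came back.

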